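Uncap the spirit lamp and park its brass cap

ROBOT

A 6-joint arm with a two-finger parallel gripper is mounted at the origin on a cart in front of the work surface, level with it; the furniture and walls round the work are solid. World frame = base frame: x ahead of the robot, y to its left, z up, the work surface at z = 0. Lengths are in m, angles in degrees, forces in N, time in s.
With the tool pointing down it reaches from about 0.35 to 0.975 m from the base axis. Payload 7.1 kg.
Tool frame: the origin (TCP) lies on the centre line of the jaws, within the pads' length; the fingertips stand ahead of it and the grasp point (between the pads) lies 2 mm behind it (env.tcp_to_tips is the z of the fingertips in the tool frame, in m); z points along the fingers, y is the line along which they close (so a half turn about z gives the same grasp; the last joint's range is limited). The gripper opens to 88 mm and grips with 3 to 60 N. Pads are 20 mm wide; open, the fingers measure 115 mm over their backs; the gripper's body (75 mm by 178 mm) begins 61 mm behind the grasp point.
Start: joints at [74.083, 24.242, 93.386, -0, 62.372, -1.089], TCP at [0.16, 0.604, 0.24] pointing down, gripper open.
Joint ranges: [-172.04, 172.04], [-51.8, 120.97], [4.93, 147.93], [-75.15, 255.16], [6.16, 154.13], [-145.62, 145.62]. Speed limits (degrees/s): [136.94, 136.94, 172.46, 180, 180, 180].

INTERFACE

Orientations are given as [roll, pitch, yaw] about the fixed x, y, z axes, in that order (R = Rz(yaw) Ry(pitch) Rx(roll)).
In Python, from bench import env gives the robot as it stands. The module is installed in compiled form; this text tells all that it offers.
- The arm moves only by the shell command python3 -m jog 'ROWS'. ROWS is text: rows parted by semicolons, each of 5 numbers parted by spaces: the finger opening in mm, from 0 to 87.8, then the shift along the tool's x, y, z in mm, then the turn about the tool's z in degrees. A call has exactly 5 rows; each row is the pose to reach, as a shift and turn from the pose commanded when the call began, along the tool's axes at that moment; what a row does not reach only later rows make up. A row lasts 1/12 s, in which the tool goes at most 41.7 mm and 7.16 degrees, less where a joint would pass 70% of its speed; a pose out of reach is approached as far as the arm can. A call with a gripper value outside its range is refused whole. The fingers move at their own pace and stop on an object; the grip force is fixed at half the most. Time passes only in rows, so rows that repeat a pose let the fingers close, or fill a call up. It gives the time, the measured TCP pose, the force, the opening and the grip force at its end, in the units of the state.
- env.get_state(): the state, without advancing time (a new reading comes with each control period).
- env.snapshot(name): name is "side" or "top" or "wrist"; returns the picture (480x640x3 uint8, red, green, blue); there is no depth.
- env.camera_params(name): a dict with "K" (3x3 intrinsics, pixels), "pose" (4x4, takes a point from camera to world coordinates). Camera axes: x right, y down, z forward; pixel columns grow to the right and rows downward; lengths in m; the calibration is good to about 2 mm. A picture is of the moment at which its call begins: read the wrist's pose just before it. camera_params takes no time and is no camera call; for the wrist camera it gives the pose at the moment of the call.
- env.finish_job(): hands the job in; it is judged then, once.
Trained networks look in the newest picture that a camera, given by its name, has taken for a name from the list of things; names that differ only in an ending like _2 or _b are one class to them, and where a whole thing is asked for, a point or a joint stands for the part that bears it (a point fixed in the world has none). Each returns a list of dicts, best first, with "confidence" (0 to 1); they miss things now and then, are a little off and sometimes report something else, mostly with a low value. They report only what shows in the picture. A call takes as long as a camera call. They do not tell look-alikes from the thing itself.
- env.look_for(query, camera): "pixel" ([column, row] in pixels, amid what is visible of it).
- env.spot_point(query, camera): "pixel" ([column, row] in pixels: a listed point, or the origin of a listed thing).
The state is a dict: "clock": time; "q": joint angles; "qvel": joint speeds; "tau": joint torques, N m; "tcp_pos": TCP position; "orientation": TCP orientation; "contact_force": force on the tool from outside, world axes, zero at the start; "ft_torque": the same for the moment, N m; "width": finger opening in m; "grasp_force": force on a finger pad.
Only numpy, scipy, OpenCV 4.12 (cv2) and the standard library are available. Lean on these libraries where they do the work, as an engineer would, in place of code of your own. Each camera call takes 0.05 s, during which the arm holds its last target. There are 200 camera calls.

TASK

The amber spirit lamp is wanted for wax work: lift its loose brass cap straight off and set it, mouth down as it stood, into the round green recess of the wooden cap holder. Put it down flat in the recess rather than dropping it, keep the lamp upright where it stands, and do not disturb the green lamp with the black cap.

Things in the scene. Friction and masses are not known exactly. Their poses are not given: they have to be found in the camera images.
- brass_cap_grip (a point): Centre (half-way up) of the amber lamp's loose brass cap: upright hollow cylinder, 35 mm outer diameter, 56 mm high, closed top, open below, 35-70 g; z up. It stands on the lamp's flange over a 20 mm wick tube (tube and wick reach 22 mm into it) and lifts straight off. Grip across the diameter at half height or higher (seated in the holder, this centre is 22 mm above the block's top face).
- lamp: Amber glass spirit lamp, 74 mm diameter, loose, 0.4 kg. Origin at the centre of its underside, z up. The glass narrows from 28 to 50 mm height; the steel flange (42 mm diameter) on which the cap stands is 60 mm above the origin; 116 mm tall with its cap.
- holder_seat (a point): Centre of the floor of the green recess in the wooden cap holder: recess 60 mm diameter, 6 mm deep, in a pale wooden block 100 x 100 x 18 mm fixed to the bench; z up. The block's top face is 6 mm above this point, the bench 12 mm below. The seated cap's centre is 28 mm above this point.
- black_cap_grip (a point): Centre of the black cap of the other, green lamp (same shapes and sizes as the amber lamp and the brass cap). A bystander, to be left alone.
Not all that is in view belongs to the job. What is shaped like the part that bears brass_cap_grip but red is not meant. There is more than one size of the lamp; the one meant has the size given above.

How it is judged (in metres and radians):
On the way, in this order (a step that is already met when the one before it is completed fails the run):
1. the brass cap is lifted clear of the amber lamp (z of brass_cap_grip in the frame of lamp above 0.115 m), for 0.1 s.
2. the brass cap, still held by the fingers, is lowered to within 20 mm of the floor of the recess, over it (horizontal distance between brass_cap_grip and holder_seat below 0.02 m and z of brass_cap_grip in the frame of holder_seat below 0.048 m and contact force between the fingers and brass_cap above 0.3 N), for 0.05 s.
At the end, for the whole second after the job is handed in: Brass cap at rest, mouth down, flat on the floor of the green recess (within 14.5 mm of its centre, tilt under 7 deg, height -4 to +3 mm of seated); amber lamp upright (7 deg), within 30 mm of its start; black cap within 20 mm of its start (horizontal distance between brass_cap_grip and holder_seat below 0.0145 m and z of brass_cap_grip in the frame of holder_seat between 0.024 and 0.031 m and angle between each of brass_cap_grip, lamp's own z axis and vertical below 0.12 rad and linear speed of brass_cap below 0.02 m/s and distance of lamp from where it was at the start of the episode below 0.03 m and distance of black_cap_grip from where it was at the start of the episode below 0.02 m); the robot touches nothing.
It fails at once if the amber lamp is tipped by more than 15 degrees or pushed more than 30 mm (angle between lamp's own z axis and vertical above 0.26 rad or distance of lamp from where it was at the start of the episode above 0.03 m).
It fails at once if the black cap of the green lamp is moved more than 20 mm (distance of black_cap_grip from where it was at the start of the episode above 0.02 m).
It also fails if it takes over 35 s, if anything falls off the work surface, if the arm or the gripper's body presses on something with over 40 N, if the wrist force passes 120 N, or if a joint passes its speed limit or range.

## Working session

There is one attempt and no reset: what is moved stays moved. The work goes in short steps, Python scripts to look and compute and a shell command to move; the robot and the scene stay as the last step left them, time stands still between calls to the robot, and variables do not carry over. Pictures are saved under pics/ and viewed, at most 10 in all, crops included, and the job is handed in when it is done.

```bash
mkdir -p pics; cat > h.py <<'E'
import numpy as np, cv2
from bench import env
def ray(cam,px):
    p=env.camera_params(cam);K=np.array(p["K"]);T=np.array(p["pose"])
    d=T[:3,:3]@np.linalg.inv(K)@np.array([px[0],px[1],1.]);return T[:3,3],d
def atz(cam,px,z):
    o,d=ray(cam,px);return o+d*(z-o[2])/d[2]
def tri(c1,p1,c2,p2):
    o1,d1=ray(c1,p1);o2,d2=ray(c2,p2);d1/=np.linalg.norm(d1);d2/=np.linalg.norm(d2)
    s=np.linalg.lstsq(np.c_[d1,-d2],o2-o1,rcond=None)[0];a=o1+s[0]*d1;b=o2+s[1]*d2
    return (a+b)/2,np.linalg.norm(a-b)
def save(cam,n):
    im=env.snapshot(cam);cv2.imwrite(f"pics/{n}.png",im[:,:,::-1]);return im
E
python3 - <<'E'
from h import *
np.set_printoptions(precision=3,suppress=True)
print(env.get_state(),env.tcp_to_tips)
Z={"brass_cap_grip":.088,"lamp":0,"holder_seat":.012,"black_cap_grip":.088}
for c in("top","side"):
    save(c,c+"0")
    for q in Z:
        for r in env.spot_point(q,c):print(c,q,np.round(r["pixel"],1),round(r["confidence"],2),atz(c,r["pixel"],Z[q]))
E
```

```text
{'clock': 0.0, 'q': array([74.085, 24.284, 93.432, -0.001, 62.371, -1.089]), 'qvel': array([-0.027, -0.055, -0.084,  0.035, -0.05 ,  0.032]), 'tau': array([ -0.   , -54.461, -27.368,   0.064,   0.022,  -0.   ]), 'tcp_pos': array([0.16 , 0.604, 0.239]), 'orientation': array([-179.912,   -0.   ,  165.174]), 'contact_force': array([-0.201, -0.274,  0.047]), 'ft_torque': array([ 0.018,  0.039, -0.003]), 'grasp_force': 0.0, 'width': 0.08778325285176428} 0.017
top brass_cap_grip [314. 214.] 0.86 [0.546 0.003 0.088]
top brass_cap_grip [363.7 211.7] 0.8 [ 0.552 -0.092  0.088]
top lamp [250.9 213.3] 0.92 [0.559 0.137 0.   ]
top lamp [314.9 222.1] 0.63 [0.543 0.001 0.   ]
top lamp [337.8 273.1] 0.57 [ 0.437 -0.048  0.   ]
top holder_seat [434.3 248.6] 0.67 [ 0.491 -0.246  0.012]
top black_cap_grip [165.3 232.8] 0.82 [0.504 0.285 0.088]
side brass_cap_grip [318.6 222.5] 0.76 [0.541 0.016 0.088]
side brass_cap_grip [354.6 275.3] 0.67 [ 0.5   -0.198  0.088]
side lamp [300.2 241.7] 0.91 [0.553 0.132 0.   ]
side lamp [276.7 287.7] 0.81 [ 0.436 -0.032  0.   ]
side lamp [325.5 267.5] 0.71 [0.549 0.002 0.   ]
side holder_seat [359.7 338. ] 0.74 [ 0.482 -0.25   0.012]
side holder_seat [323.6 226.8] 0.43 [0.62  0.157 0.012]
side black_cap_grip [253.4 182.7] 0.7 [0.51  0.287 0.088]
```

View pics/top0.png

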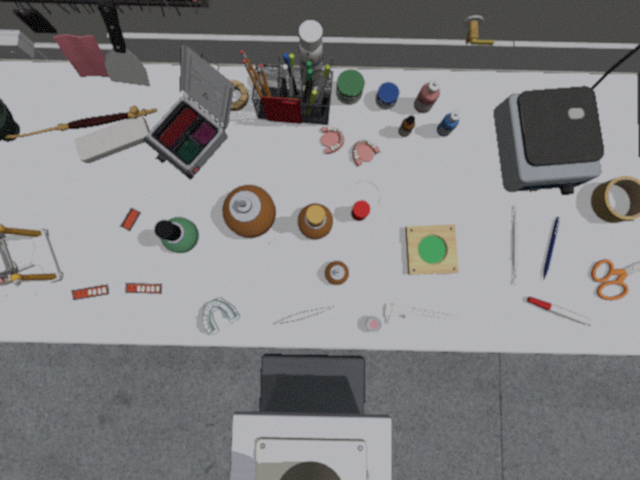

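View pics/side0.png

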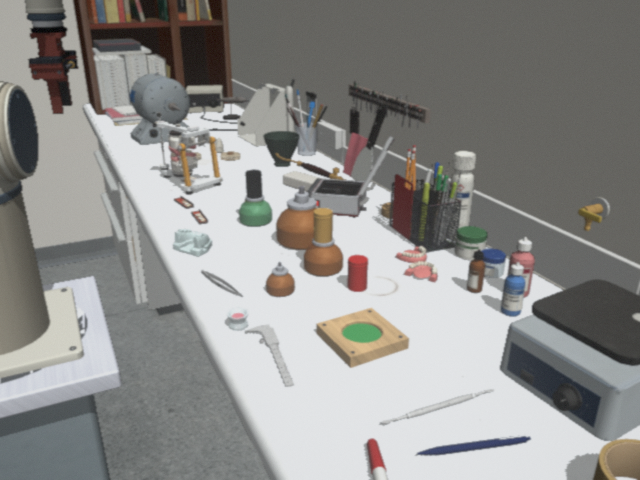

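The top view shows the brass-capped mid-size amber lamp at (315,218), with a larger amber lamp at (249,211), a smaller one at (337,272), and the red decoy cap at (361,210). The green lamp is at (178,234) and the holder recess at (433,249). In the side view the brass cap is centred at about (323,226), spanning rows 210–242, and the recess is at (362,332).

```bash
cat >> h.py <<'E'
from scipy.spatial.transform import Rotation as Ro
np.set_printoptions(precision=4,suppress=True)
def shift(t):
    s=env.get_state();R=Ro.from_euler('xyz',s["orientation"],degrees=True)
    return s["clock"],s["tcp_pos"],s["orientation"],1000*R.inv().apply(np.array(t)-s["tcp_pos"])
E
python3 - <<'E'
from h import *
print(tri("top",(315.5,215),"side",(323,226)),tri("top",(433,249),"side",(361.5,332)))
print(atz("top",(316,215.5),.116),atz("top",(433,249.5),.012),atz("side",(323,226),.088),atz("side",(361.5,332),.012))
print(shift([.547,.003,.24]))
E
```

```text
(array([0.5433, 0.0008, 0.0863]), np.float64(0.0016222361708167965)) (array([ 0.4894, -0.2424,  0.0163]), np.float64(0.0007124149410823134))
[ 0.5383 -0.0005  0.116 ] [ 0.489  -0.2437  0.012 ] [ 0.5407 -0.0028  0.088 ] [ 0.4924 -0.2366  0.012 ]
(0.5, array([0.1599, 0.6042, 0.2397]), array([-179.998 ,    0.0014,  165.1736]), array([-528.0269, -482.0912,   -0.2991]))
```

```bash
python3 -m jog '87 -30 -27 0 0;87 -60 -55 0 0;87 -90 -83 0 0;87 -120 -111 0 0;87 -150 -138 0 0'; python3 -m jog '87 -30 -27 0 0;87 -60 -55 0 0;87 -90 -83 0 0;87 -120 -111 0 0;87 -150 -138 0 0';python3 -m jog '87 -30 -27 0 0;87 -60 -55 0 0;87 -90 -83 0 0;87 -120 -111 0 0;87 -150 -138 0 0';python3 -m jog '87 -25 -24 0 0;87 -50 -48 0 0;87 -74 -72 0 0;87 -74 -72 0 0;87 -74 -72 0 0'
python3 - <<'E'
from h import *
print(shift([.542,0,.24]))
save("wrist","w1")
for q in("brass_cap_grip","lamp","holder_seat"):
    for r in env.spot_point(q,"wrist"):print(q,np.round(r["pixel"],1),round(r["confidence"],2),atz("wrist",r["pixel"],{"b":.088,"l":0,"h":.012}[q[0]]))
E
```

```text
clock: 0.92
tcp_pos: [0.2701, 0.4307, 0.2397]
orientation: [180.0, 0.0, 165.2]
contact_force: [0.2, 0.3, -0.4]
width: 0.0869
grasp_force: 0.0
clock: 1.33
tcp_pos: [0.38, 0.2588, 0.24]
orientation: [180.0, 0.0, 165.2]
contact_force: [1.4, 0.1, -0.4]
width: 0.0873
grasp_force: 0.0
clock: 1.75
tcp_pos: [0.4898, 0.0868, 0.24]
orientation: [180.0, 0.0, 165.2]
contact_force: [0.6, 0.7, -0.6]
width: 0.0872
grasp_force: 0.0
clock: 2.17
tcp_pos: [0.5426, -0.0011, 0.2395]
orientation: [180.0, -0.0, 165.0]
contact_force: [-0.2, 0.0, -0.2]
width: 0.0871
grasp_force: 0.0
(2.1667, array([ 0.5426, -0.0011,  0.2395]), array([179.9938,  -0.0014, 164.9948]), array([ 0.8428,  0.9068, -0.4528]))
brass_cap_grip [328.2 227. ] 0.86 [0.5402 0.0036 0.088 ]
brass_cap_grip [254.9 255.8] 0.6 [ 0.5495 -0.0699  0.088 ]
lamp [261.9 133. ] 0.89 [ 0.44   -0.0443  0.    ]
lamp [447.3 191.5] 0.67 [0.5557 0.1423 0.    ]
lamp [325.7 208.5] 0.62 [0.5392 0.0019 0.    ]
holder_seat [112.9 221.4] 0.66 [ 0.4895 -0.2364  0.012 ]
```

View pics/w1.png

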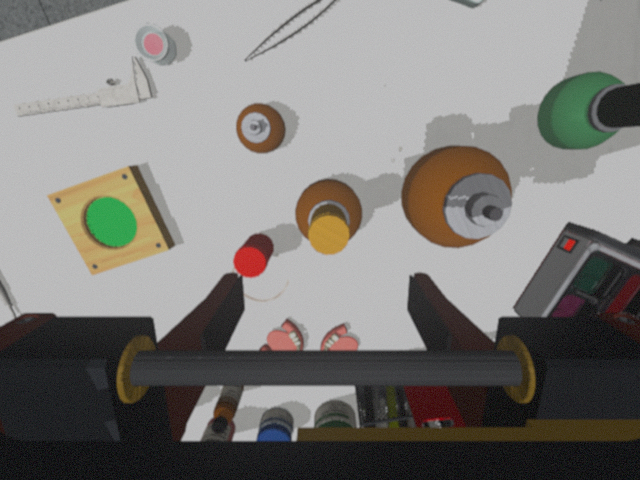

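The wrist view shows the brass cap's top disc at (329,235) above the amber lamp at (328,212). The red cap is lower, at (251,258), and the recess is at (111,222).

```bash
python3 - <<'E'
from h import *
im=cv2.imread("pics/w1.png");h=cv2.cvtColor(im,cv2.COLOR_BGR2HSV)
print(h[236,329],h[248,329],h[210,311],h[222,111])
for n,m,z in(("cap",cv2.inRange(h,(17,150,130),(28,255,255)),.116),("rec",cv2.inRange(h,(45,150,60),(75,255,255)),.013)):
    box=(290,190,75,80) if n=="cap" else (60,170,110,110)
    x,y,w,hh=box;c=max(cv2.findContours(m[y:y+hh,x:x+w].copy(),0,1)[0],key=cv2.contourArea)
    e=cv2.fitEllipse(cv2.convexHull(c));p=(e[0][0]+x,e[0][1]+y);P=atz("wrist",p,z);print(n,p,e[1],P)
t=atz("wrist",(329,236),.116)
E
```

```text
[ 20 183 183] [ 20 177 182] [  6  19 137] [ 67 172 163]
cap (328.08592987060547, 233.6358642578125) (37.848976135253906, 41.77876663208008) [0.5389 0.0042 0.116 ]
rec (111.06716918945312, 221.46892166137695) (42.60511779785156, 52.19635772705078) [ 0.489  -0.2377  0.013 ]
```

```bash
python3 -m jog '87 2 3 40 0;87 3 4 75 0;87 3 4 105 0;87 3 4 130 0;87 3 4 141 0'; python3 -m jog '30 0 0 0 0;30 0 0 0 0;30 0 0 0 0;30 0 0 0 0;30 0 0 0 0';python3 -m jog '30 0 0 0 0;30 0 0 0 0;30 0 0 0 0;30 0 0 0 0;30 0 0 0 0'
```

```text
clock: 2.78
tcp_pos: [0.5378, 0.0061, 0.0958]
orientation: [-179.9, -0.3, 165.3]
contact_force: [-1.0, -0.3, -0.6]
width: 0.0869
grasp_force: 0.0
clock: 3.2
tcp_pos: [0.5412, 0.0049, 0.1002]
orientation: [180.0, 0.1, 165.2]
contact_force: [0.2, -0.6, 0.2]
width: 0.0573
grasp_force: 0.0
clock: 3.62
tcp_pos: [0.5404, 0.0048, 0.099]
orientation: [180.0, 0.0, 165.2]
contact_force: [-1.5, -1.0, 5.0]
width: 0.0351
grasp_force: 30.0
```

```bash
python3 -m jog '30 0 0 -4 0;30 0 0 -12 0;30 0 0 -24 0;30 0 0 -38 0;30 0 0 -52 0'; python3 -m jog '30 0 0 -15 0;30 0 0 -30 0;30 0 0 -42 0;30 0 0 -48 0;30 0 0 -48 0'
python3 - <<'E'
from h import *
save("side","s2")
print(shift([.490,-.240,.2]),env.get_state()["width"],env.get_state()["grasp_force"])
im=env.snapshot("top");save("wrist","w2")
h=cv2.cvtColor(im,cv2.COLOR_RGB2HSV)[200:290,390:480]
c=max(cv2.findContours(cv2.inRange(h,(45,120,50),(75,255,255)),0,1)[0],key=cv2.contourArea);e=cv2.fitEllipse(c)
print(e,atz("top",(e[0][0]+390,e[0][1]+200),.013))
E
```

```text
clock: 4.03
tcp_pos: [0.5402, 0.0049, 0.152]
orientation: [180.0, -0.0, 165.2]
contact_force: [0.8, 0.3, -0.1]
width: 0.0349
grasp_force: 30.0
clock: 4.45
tcp_pos: [0.5412, 0.0049, 0.2008]
orientation: [179.9, 0.2, 165.2]
contact_force: [0.0, 0.2, 0.0]
width: 0.0353
grasp_force: 30.0
(4.5, array([0.5406, 0.0049, 0.1997]), array([179.9727,   0.1006, 165.1729]), array([ -13.7769, -249.7066,   -0.4343])) 0.034936141103793256 29.999980498105288
((41.76922607421875, 49.05438232421875), (24.52143096923828, 25.157394409179688), 109.9880142211914) [ 0.4898 -0.2409  0.013 ]
```

View pics/s2.png

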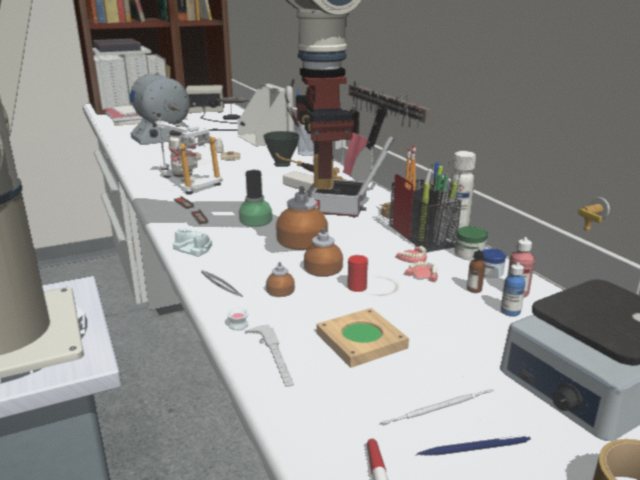

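The side view shows the amber lamp upright at (323,258) without its cap. The gripper above it, at (325,165), hides the cap between its fingers. The recess at (362,332) is free.

```bash
python3 -m jog '30 -2 -32 0 0;30 -4 -66 0 0;30 -6 -100 0 0;30 -8 -134 0 0;30 -10 -168 0 0'; python3 -m jog '30 -1 -30 0 0;30 -2 -56 0 0;30 -3 -74 0 0;30 -4 -81 0 0;30 -4 -81 0 0'
python3 -m jog '30 0 0 0 0;30 0 0 0 0;30 0 0 0 0;30 0 0 0 0;30 0 0 0 0'
python3 - <<'E'
from h import *
print(shift([.4895,-.2395,.2]))
im=save("wrist","w3");h=cv2.cvtColor(im,cv2.COLOR_RGB2HSV)
c=max(cv2.findContours(cv2.inRange(h,(45,120,50),(75,255,255)),0,1)[0],key=cv2.contourArea);e=cv2.fitEllipse(c)
print(e,atz("wrist",e[0],.013))
E
```

```text
clock: 5.02
tcp_pos: [0.5058, -0.1612, 0.1977]
orientation: [180.0, -0.1, 165.2]
contact_force: [1.4, -0.4, -0.4]
width: 0.0349
grasp_force: 30.0
clock: 5.43
tcp_pos: [0.4895, -0.2404, 0.1979]
orientation: [180.0, -0.1, 165.0]
contact_force: [-0.2, 0.2, -0.5]
width: 0.0353
grasp_force: 30.0
clock: 5.85
tcp_pos: [0.4903, -0.2386, 0.1987]
orientation: [180.0, 0.0, 165.2]
contact_force: [0.5, 0.2, 0.5]
width: 0.0353
grasp_force: 30.0
(5.85, array([ 0.4903, -0.2386,  0.1987]), array([179.9984,   0.0026, 165.2424]), array([ 0.5235, -1.0394, -1.2763]))
((324.42437744140625, 219.86434936523438), (54.748008728027344, 55.58098220825195), 97.6111831665039) [ 0.4892 -0.2397  0.013 ]
```

View pics/w3.png

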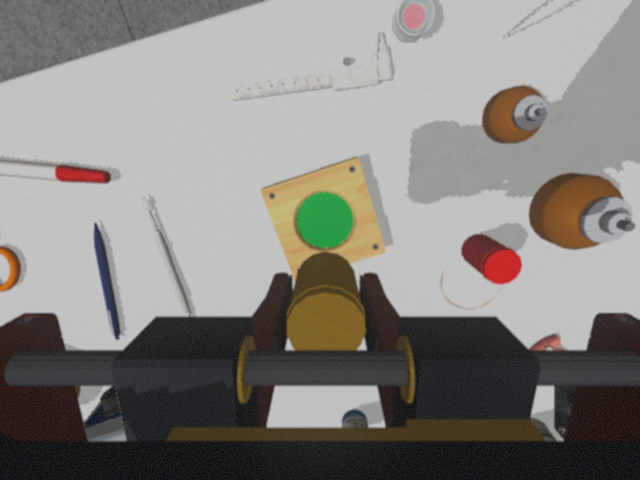

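The wrist view shows the brass cap held upright at (325,305), and the clear recess centred at (324,220). That matches the earlier fix to within 1 mm.

```bash
python3 -m jog '30 0 -1 36 0;30 0 -1 70 0;30 0 -1 100 0;30 0 -1 124 0;30 0 -1 138 0'; python3 -m jog '30 0 0 2 0;30 0 0 3 0;30 0 0 4 0;30 0 0 5 0;30 0 0 5 0'; python3 -m jog '30 0 0 1 0;30 0 0 1 0;30 0 0 2 0;30 0 0 2 0;30 0 0 2 0'
```

```text
clock: 6.32
tcp_pos: [0.4886, -0.2394, 0.0581]
orientation: [180.0, -0.2, 165.2]
contact_force: [-0.2, 0.4, -0.8]
width: 0.0351
grasp_force: 30.0
clock: 6.73
tcp_pos: [0.4905, -0.2407, 0.0567]
orientation: [-180.0, 0.1, 165.2]
contact_force: [-0.7, -0.2, -0.1]
width: 0.0352
grasp_force: 30.0
clock: 7.15
tcp_pos: [0.4898, -0.2404, 0.0537]
orientation: [180.0, 0.0, 165.2]
contact_force: [-0.2, 0.0, 0.0]
width: 0.0347
grasp_force: 30.0
```

```bash
python3 -m jog '30 0 0 0.5 0;30 0 0 1 0;30 0 0 1.5 0;30 0 0 1.5 0;30 0 0 1.5 0'; python3 -m jog '30 0 0 0.5 0;30 0 0 0.5 0;30 0 0 1 0;30 0 0 1 0;30 0 0 1 0'
```

```text
clock: 7.57
tcp_pos: [0.4897, -0.2403, 0.0521]
orientation: [180.0, -0.0, 165.2]
contact_force: [-0.6, 0.6, -1.0]
width: 0.0352
grasp_force: 30.0
clock: 7.98
tcp_pos: [0.4897, -0.2404, 0.0511]
orientation: [180.0, -0.0, 165.2]
contact_force: [0.4, -0.4, -0.8]
width: 0.0351
grasp_force: 30.0
```

No contact yet, so I'm lowering in 1 mm steps.

```bash
python3 -m jog '30 0 0 0.5 0;30 0 0 1 0;30 0 0 1 0;30 0 0 1 0;30 0 0 1 0'; python3 -m jog '30 0 0 0.5 0;30 0 0 1 0;30 0 0 1 0;30 0 0 1 0;30 0 0 1 0'
```

```text
clock: 8.4
tcp_pos: [0.4898, -0.2404, 0.051]
orientation: [-180.0, 0.0, 165.2]
contact_force: [-2.7, 0.6, 10.7]
width: 0.0351
grasp_force: 30.0
clock: 8.82
tcp_pos: [0.4899, -0.2404, 0.0509]
orientation: [-180.0, 0.0, 165.2]
contact_force: [-5.0, 2.7, 19.6]
width: 0.0349
grasp_force: 30.0
```

The floor was met at TCP 0.051, as predicted. I'll relieve the load, open, check, then rise.

```bash
python3 -m jog '30 0 0 -1 0;30 0 0 -1.5 0;50 0 0 -1.5 0;70 0 0 -1.5 0;80 0 0 -1.5 0'; python3 -m jog '80 0 0 0 0;80 0 0 0 0;80 0 0 0 0;80 0 0 0 0;80 0 0 0 0'; python3 -m jog '80 0 0 -15 0;80 0 0 -40 0;80 0 0 -75 0;80 0 0 -110 0;80 0 0 -140 0'; python3 -m jog '80 0 0 0 0;80 0 0 0 0;80 0 0 0 0;80 0 0 0 0;80 0 0 0 0'
python3 - <<'E'
from h import *
save("side","s4");im=save("wrist","w4")
for c in("side","wrist"):
    print([(np.round(r["pixel"]),round(r["confidence"],2),atz(c,r["pixel"],.04)) for r in env.spot_point("brass_cap_grip",c)])
E
```

```text
clock: 9.23
tcp_pos: [0.4897, -0.2403, 0.0505]
orientation: [180.0, -0.0, 165.2]
contact_force: [-0.1, 0.1, 0.4]
width: 0.0515
grasp_force: 0.0
clock: 9.65
tcp_pos: [0.4898, -0.2403, 0.0506]
orientation: [180.0, -0.0, 165.2]
contact_force: [-0.4, -0.1, -0.2]
width: 0.0797
grasp_force: 0.0
clock: 10.07
tcp_pos: [0.4898, -0.2404, 0.1927]
orientation: [-180.0, 0.0, 165.2]
contact_force: [0.4, -0.2, -0.8]
width: 0.0802
grasp_force: 0.0
clock: 10.48
tcp_pos: [0.4889, -0.2399, 0.1891]
orientation: [180.0, -0.2, 165.2]
contact_force: [0.8, -0.1, -1.1]
width: 0.0798
grasp_force: 0.0
[(array([361., 319.]), 0.86, array([ 0.4877, -0.2426,  0.04  ])), (array([355., 275.]), 0.8, array([ 0.5462, -0.117 ,  0.04  ]))]
[(array([493., 262.]), 0.94, array([ 0.5595, -0.0964,  0.04  ])), (array([326., 231.]), 0.77, array([ 0.491 , -0.2401,  0.04  ]))]
```

View pics/w4.png

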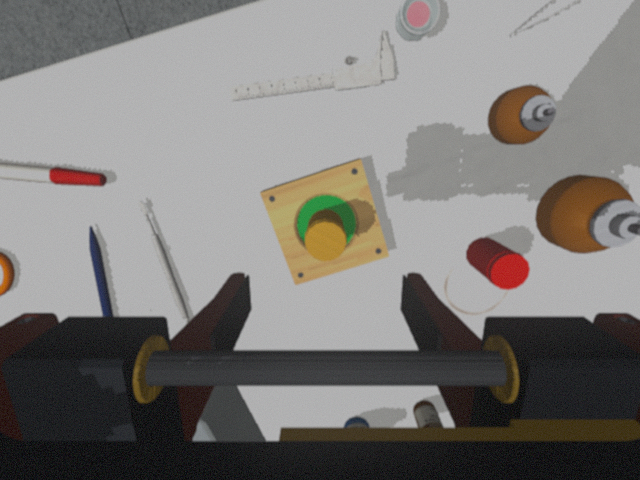

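View pics/s4.png

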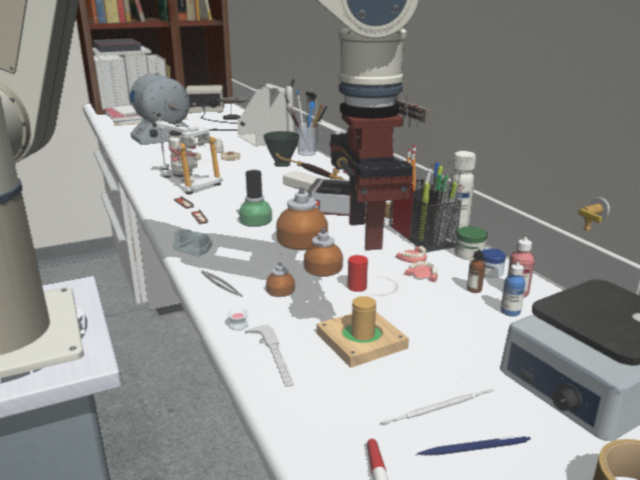

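The wrist view shows the cap's top at (325,240), centred over the recess. The side view shows it upright and flat in the recess at (363,319), with the amber lamp upright at (323,258) and the green lamp at (255,200) untouched.

```bash
python3 -c "
from bench import env
print(env.finish_job())"
```

```text
the job is handed in; nothing more can be done
None
```

The brass cap stands mouth down and flat in the green recess, and the job is handed in; the last pictures show the amber lamp upright and the green lamp where it was, but no verdict came back.

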